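Clear the shaker drive and hold a new snap ring open at its groove

TASK

Take the bench brush and sweep the three orange scraps off the deck of the shaker drive into the yellow pan along its side, without touching the scraps with the fingers, then stand the brush back on the bench. Then take the snap-ring pliers by their blue handles, squeeze them fully so that the brass ring on their tips spreads, bring the spread ring down over the top of the upright stub axle without forcing it, and finish while still holding the pliers squeezed and upright, with the ring level with the dark groove, around the axle but not touching or resting on anything. Leave the other things on the bench where they are.

Things in the scene. Friction and masses are not known exactly. Their poses are not given: they have to be found in the camera images.
- machine: Shaker drive, fixed: white box, yellow pan on its -y side. Origin on the bench right under the stub axle, z up. Flat grey deck at z = 60 mm, x -80..80, y -150..50 mm. Blue hub disc round the axle: 52 mm diameter, top at z = 68 mm. Pan starts at the deck's -y edge with no rim between: inside x -76..76, y -150..-221 mm, floor z = 5 mm, outer walls 45 mm high.
- groove (a point): Middle of the groove of the upright steel stub axle, on its axis, 77 mm above the bench. Axle 26 mm in diameter, top end 98 mm above the bench; the dark groove is 17 mm in diameter and 10 mm wide (72 to 82 mm above the bench). Axes as the machine's.
- brush_grip (a point): Bench brush standing on its bristles: centre of its blue upright grip, 64 mm above the bristle ends, over the brush's middle. Grip 60 mm along x, 20 mm thick along y, 44 mm tall (42 to 86 mm above the bristle ends).
- ring_mid (a point): Middle of the level brass snap ring, 4 mm thick, captive on the pliers' tips, 62 mm straight below their pivot and rigid with it. x towards the ring's gap, y to the left handle, z up along the pliers. Slack, it is 19 mm wide inside (y) and cannot pass the axle; fully spread it clears the axle by about 2.5 mm all round when this point is on the axle's axis. About 50 mm over all when spread.
- handles (a point): Midway between the pliers' two blue handles, at the height to grip: 55 mm above the pivot, 117 mm above ring_mid, 135 mm above the bench at the start. Axes as ring_mid's. Handles 18 mm wide along x, 64 mm tall (31 mm below to 32 mm above this point), 51 mm over their outsides along y when slack, 40 mm when fully squeezed to the stop.
- spread_left (a joint): Left half of the pliers: 0 slack, 0.1 rad fully squeezed (ring fully spread). A spring returns it to 0; about 12 N on each handle keeps it fully squeezed.
- spread_right (a joint): Right half of the pliers, geared to the left one: 0 slack, 0.1 rad fully squeezed.
- scrap0_mid (a point): Orange scrap of an old ring, a bent chunk about 21 x 12 mm and 11 mm tall, 12 to 18 g, loose on the deck; point at its middle.
- scrap1_mid (a point): Orange scrap of an old ring, a bent chunk about 21 x 12 mm and 11 mm tall, 12 to 18 g, loose on the deck; point at its middle.
- scrap2_mid (a point): Orange scrap of an old ring, a bent chunk about 21 x 12 mm and 11 mm tall, 12 to 18 g, loose on the deck; point at its middle.
- pliers: The snap-ring pliers, loose, about 0.19 kg; origin at the pivot, axes as ring_mid's. Steel cross bar through the pivot 72 mm along x, 22 mm along y, 10 mm thick. It rests upright in an aluminium stand (100 x 70 mm base, two uprights under the bar's ends, lips up to 5 mm above the pivot): lift straight up to take it out.
- brush: The same brush, loose, about 0.14 kg; origin at the middle of its bristle ends. Wooden head 112 x 30 mm (x, y), 26 to 42 mm above the bristle ends; below it a firm block of bristles, 106 x 26 mm.
- bottle: Glass bottle with blue cap, 72 mm diameter, 150 mm tall; a bystander, to be left alone. Origin at the middle of its underside.
- tip_box: White pipette-tip box with yellow top, 120 x 85 x 64 mm; a bystander, to be left alone. Origin at the middle of its underside.
- beaker: Glass beaker, 66 mm diameter, 85 mm tall; a bystander, to be left alone. Origin at the middle of its underside.
- jar: Orange tub, 52 mm diameter, 60 mm tall; a bystander, to be left alone. Origin at the middle of its underside.
- spare_pulley: Blue spare pulley ring lying flat, 60 mm diameter, 12 mm thick; a bystander, to be left alone. Origin at the middle of its underside.
Things that resemble listed ones, but are neither listed nor needed, are in the scene too. Leave any purple or red look-alike of the pliers alone.

How it is judged:
By the outcome, as a careful person would: the job done as asked, in the order asked, and still so for the second after the job is handed in, while the arm keeps its last pose, push and grip.
It also fails if it takes over 62 s, if anything falls off the work surface, if the arm or the gripper's body presses on something with over 40 N, if the wrist force passes 120 N, or if a joint passes its speed limit or range.

ROBOT

A 6-joint arm with a two-finger parallel gripper is mounted at the origin on the work surface. World frame = base frame: x ahead of the robot, y to its left, z up, the work surface at z = 0. Lengths are in m, angles in rad, forces in N, time in s.
With the tool pointing down it reaches from about 0.4 to 0.825 m from the base axis. Payload 7 kg.
Tool frame: the origin (TCP) lies midway between the tips of the shut fingers; the grasp point (between the pads) lies 19 mm behind it; z points along the fingers, y is the line along which they close (so a half turn about z gives the same grasp; the last joint's range is limited). The gripper opens to 88 mm and grips with 3 to 60 N. Pads are 19 mm wide; open, the fingers measure 130 mm over their backs; the gripper's body (78 mm by 193 mm) begins 47 mm behind the grasp point.
Start: joints at [-0.814, 0.359, 0.012, 0, -1.224, -0.288], TCP at [0.305, -0.602, 0.227] pointing down, gripper open.
Joint ranges: [-3.07, 3.07], [-1.43, 2.12], [-1.02, 1.25], [-3.03, 1.67], [-3.05, -0], [-3.03, 3.03]. Speed limits (rad/s): [2.39, 2.39, 3.01, 3.14, 3.14, 3.14].

INTERFACE

Orientations are given as [roll, pitch, yaw] about the fixed x, y, z axes, in that order (R = Rz(yaw) Ry(pitch) Rx(roll)).
In Python, from station import arm gives the robot as it stands.
- The arm moves only by the tool servo_tool, never from a script. Its argument "deltas" is a list of rows, each a list of 7 numbers: the closure, from -1 (fully open) to 1 (shut), then the shift along the tool's x, y, z in mm, then the turn, a rotation vector about the tool's x, y, z in degrees. In form: [[gripper, x, y, z, ax, ay, az], ...]. A call has 1 to 20 rows; each row shifts and turns the commanded pose from where the row before left it, along the tool's axes as they then stand; what a row does not reach is not made up. A row lasts 1/12 s, in which the tool goes at most 41.7 mm and 7.16 degrees, less where a joint would pass 70% of its speed; a pose out of reach is approached as far as the arm can. A call is refused whole if a number of a shift passes 41.7 or a number of a turn 7.16, either way. A call with a gripper value outside its range is refused whole. The fingers move at their own pace and stop on an object; "squeeze" is the grip in N (left out, the last holds). Time passes only in rows, so rows that do not move let the fingers close. It gives the time, the measured TCP pose, the force, the opening and the grip force at its end, in the units of the state.
- arm.get_state(): the state, without advancing time (a new reading comes with each control period).
- arm.grab_frame(name): name is "side" or "top"; returns a dict with "color" (420x560x3 uint8, red, green, blue), "K" (3x3 intrinsics, pixels), "position" and "orientation" of the camera in the world. Camera axes: x right, y down, z forward; pixel columns grow to the right and rows downward; lengths in m; the calibration is good to about 2 mm. A picture is of the moment at which its call begins. There is no depth.
- arm.job_done(): hands the job in; it is judged then, once.
Trained networks look in a picture, given as the dict that the camera call returned (one of the last four; its "shot" number tells which), for a name from the list of things; names that differ only in an ending like _2 or _b are one class to them, and where a whole thing is asked for, a point or a joint stands for the part that bears it (a point fixed in the world has none). Each returns a list of dicts, best first, with "conf" (0 to 1); they miss things now and then, are a little off and sometimes report something else, mostly with a low value. They report only what shows in the picture. A call takes as long as a camera call. They do not tell look-alikes from the thing itself.
- arm.recognise(query, picture): "at" ([x, y, z] in m, in the coordinates of the camera as it stood for that picture, good to about 4 mm: the middle of the surface that is visible of it).
The state is a dict: "t": time; "q": joint angles; "qd": joint speeds; "joint_efforts": joint torques, N m; "eef_pos": TCP position; "ee_rot": TCP orientation; "force": force on the tool from outside, world axes, zero at the start; "moment": the same for the moment, N m; "width": finger opening in m; "gripper_force": force on a finger pad.
Only numpy, scipy, OpenCV 4.12 (cv2) and the standard library are available. Lean on these libraries where they do the work, as an engineer would, in place of code of your own. Each camera call takes 0.05 s, during which the arm holds its last target. There are 200 camera calls.

## Working session

There is one attempt and no reset: what is moved stays moved. The work goes in short steps, Python scripts to look and compute and a tool call to move; the robot and the scene stay as the last step left them, time stands still between calls to the robot, and variables do not carry over. Pictures are saved under pics/ and viewed, at most 10 in all, crops included, and the job is handed in when it is done.

Besides the shell and the picture viewer there is one more tool, called after "Call:" as name([rows], argument=value, ...), one row to a line, values as JSON. servo_tool: Moves the arm, as the interface text tells. Its arguments: {"type":"object","properties":{"deltas":{"type":"array","items":{"type":"array","items":{"type":"number"}}},"squeeze":{"type":"number"}},"required":["deltas"]}

```bash
mkdir -p pics; cat > h.py <<'E'
import numpy as np, cv2, json
from station import arm
from scipy.spatial.transform import Rotation as R
def rot(o):
    o=np.array(o,float)
    if o.shape==(3,3): return o
    if o.shape==(3,): return R.from_euler('xyz',o).as_matrix()
    return R.from_quat(o).as_matrix()
def w(f,p): return rot(f['orientation'])@np.array(p)+np.array(f['position'])
def px(f,P):
    c=rot(f['orientation']).T@(np.array(P)-np.array(f['position'])); u=f['K']@c; return u[:2]/u[2]
def ray(f,u,v,z):
    d=rot(f['orientation'])@np.linalg.inv(f['K'])@np.array([u,v,1.]); p=np.array(f['position']); return p+d*(z-p[2])/d[2]
def save(f,n,box=None,s=1):
    im=f['color'][...,::-1]
    if box: im=im[box[1]:box[3],box[0]:box[2]]
    cv2.imwrite('pics/'+n,cv2.resize(im,None,fx=s,fy=s,interpolation=cv2.INTER_CUBIC))
E
python3 - <<'E'
from h import *
fs={n:arm.grab_frame(n) for n in('top','side')}
for n,f in fs.items():
    save(f,n+'0.png'); print(n,f['position'],f['orientation'],f['K'].tolist() if n=='top' else '')
    for q in ['machine','pliers','handles','ring_mid','brush_grip','brush','scrap0_mid','groove','bottle','tip_box','beaker','jar','spare_pulley']:
        for d in arm.recognise(q,f)[:5]:
            if d['conf']>.25:
                P=w(f,d['at']); print(q,round(d['conf'],2),P.round(3),px(f,P).round())
print(arm.get_state())
E
```

```text
top [ 0.51823903 -0.04245011  1.04904675] [-3.07160719 -0.02241415 -1.59251508] [[393.80368155596176, 0.0, 284.5013081300052], [0.0, 393.80368155596176, 212.20988438979018], [0.0, 0.0, 1.0]]
machine 0.74 [0.517 0.012 0.063] [254. 241.]
pliers 0.97 [ 0.405 -0.288  0.068] [375. 284.]
pliers 0.92 [ 0.544 -0.276  0.087] [370. 227.]
pliers 0.86 [ 0.463 -0.387  0.071] [414. 259.]
pliers 0.77 [ 0.572 -0.405  0.079] [421. 215.]
handles 0.77 [ 0.547 -0.274  0.088] [370. 226.]
handles 0.66 [ 0.465 -0.386  0.072] [414. 258.]
handles 0.58 [ 0.401 -0.293  0.071] [378. 285.]
ring_mid 0.92 [ 0.463 -0.389  0.076] [416. 259.]
ring_mid 0.62 [ 0.403 -0.289  0.077] [377. 285.]
ring_mid 0.56 [ 0.544 -0.266  0.088] [367. 227.]
ring_mid 0.55 [ 0.569 -0.403  0.072] [419. 216.]
brush_grip 0.78 [0.529 0.296 0.043] [142. 238.]
scrap0_mid 0.42 [ 0.545 -0.273  0.089] [370. 227.]
scrap0_mid 0.36 [ 0.546 -0.289  0.139] [382. 225.]
groove 0.83 [0.514 0.008 0.063] [255. 242.]
bottle 0.81 [0.759 0.009 0.107] [252. 141.]
tip_box 0.58 [ 0.77  -0.102  0.059] [297. 140.]
beaker 0.75 [0.753 0.172 0.047] [190. 150.]
beaker
[... 1423 characters left out ...]
3] [178. 325.]
{'t': 1.4, 'q': array([-8.13918481e-01,  3.58602681e-01,  1.19038282e-02, -2.85790761e-06,
       -1.22410667e+00, -2.88080575e-01]), 'qd': array([ 1.07200412e-03, -4.07763844e-05,  5.45478984e-04, -4.71882964e-04,
        2.50219842e-03,  1.38150108e-03]), 'joint_efforts': array([ 1.69390067e-03, -5.82387114e+01,  2.93313074e+01,  7.00310066e+00,
        1.26993551e-02, -1.67062396e-06]), 'eef_pos': array([ 0.3049363 , -0.60216934,  0.22656066]), 'ee_rot': array([ 3.14158307e+00, -3.67153086e-08, -2.67279635e+00]), 'force': array([-1.09522188,  0.16782423, -0.17067962]), 'moment': array([0.04131515, 0.05022619, 0.00196529]), 'gripper_force': 0.0, 'width': 0.08733028935418095}
```

View pics/top0.png

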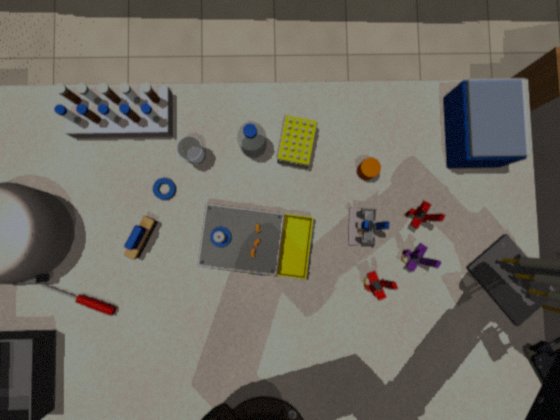

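View pics/side0.png

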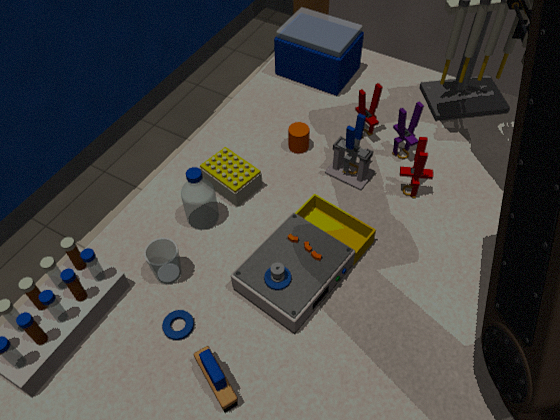

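The pictures show these things:
- **Machine:** axle at top (221,237) and side (278,268). The scraps are at about top (259,228), (256,242) and (253,253).
- **Brush:** top (140,237).
- **Pliers candidates:** blue in an aluminium stand at top (370,227), red at (425,215) and (378,285), purple at (418,258). The blue one in the stand fits the description. I'll confirm it in an enlarged crop.

```bash
python3 - <<'E'
from h import *
t=arm.grab_frame('top'); s=arm.grab_frame('side')
a=t['color'][190:290,110:330][...,::-1]; b=t['color'][190:270,335:445][...,::-1]; c=s['color'][90:210,310:450][...,::-1]; d=s['color'][190:330,225:385][...,::-1]
r=lambda im,k:cv2.resize(im,None,fx=k,fy=k,interpolation=cv2.INTER_CUBIC)
C=np.zeros((600,800,3),np.uint8)
def put(im,x,y):
    h,w_=im.shape[:2]; h=min(h,600-y); w_=min(w_,800-x); C[y:y+h,x:x+w_]=im[:h,:w_]
put(r(a,2.2),0,0); put(r(b,2.8),488,0); put(r(c,2.8),0,224); put(r(d,2.5),395,230)
cv2.imwrite('pics/c1.png',C)
for n,f in(('t',t),('s',s)):
    np.savez('f_'+n,**f)
    hsv=cv2.cvtColor(f['color'],cv2.COLOR_RGB2HSV)
    for nm,lo,hi in(('blue',(100,120,50),(125,255,255)),('orange',(5,150,90),(16,255,255)),('yellow',(22,150,60),(33,255,255)),('wood',(10,80,80),(20,200,255))):
        k,l,st,ce=cv2.connectedComponentsWithStats(cv2.inRange(hsv,lo,hi))
        for i in range(1,k):
            if 15<st[i,4]<3000:
                m=(l==i).astype(np.uint8); cs=cv2.findContours(m,0,2)[0][0]; rr=cv2.minAreaRect(cs)
                print(n,nm,st[i,4],ce[i].round(1),[np.round(x,1) for x in rr],ray(f,*ce[i],.06).round(4)[:2])
E
```

```text
t blue 500 [475.1 132.7] [array([476. , 133.2]), array([98.1, 47.5]), np.float64(51.7)] [ 0.7829 -0.563 ]
t blue 82 [145.5 108. ] [array([145.5, 108. ]), array([10.6,  7.8]), np.float64(45.0)] [0.8601 0.2818]
t blue 77 [ 59.6 109.1] [array([ 59.4, 109.1]), array([9.7, 8.6]), np.float64(33.7)] [0.8601 0.4976]
t blue 82 [ 81.3 108.5] [array([ 81.5, 108.5]), array([9., 9.]), np.float64(90.0)] [0.861  0.4433]
t blue 82 [102.7 108.4] [array([102.8, 108.4]), array([9.8, 8.9]), np.float64(26.6)] [0.8604 0.3898]
t blue 77 [124.2 108.3] [array([124.5, 108.5]), array([9., 9.]), np.float64(90.0)] [0.8601 0.3356]
t blue 148 [249.6 130.4] [array([249.5, 130.5]), array([12.7, 12.7]), np.float64(45.0)] [0.7979 0.0182]
t blue 264 [163.6 188.3] [array([163.8, 188.3]), array([21.2, 20.5]), np.float64(45.0)] [0.6533 0.2362]
t blue 40 [366.  224.1] [array([366., 224.]), array([8., 4.]), np.float64(90.0)] [ 0.5529 -0.2712]
t blue 29 [385.9 224.6] [array([386. , 224.5]), array([5., 4.]), np.float64(90.0)] [ 0.5506 -0.3218]
t blue 188 [133. 237.] [array([133., 237.]), array([ 7.7, 24.2]), np.float64(28.1)]
[... 7356 characters left out ...]
]), array([ 3.5, 17.7]), np.float64(18.4)] [ 0.3822 -0.7187]
s yellow 47 [462.3  73.3] [array([462.4,  73.3]), array([ 2.8, 16.8]), np.float64(18.4)] [ 0.4234 -0.6871]
s yellow 48 [443.2  75.2] [array([443.4,  75. ]), array([ 2.7, 18.1]), np.float64(15.9)] [ 0.4644 -0.6546]
s yellow 1027 [229.6 169.4] [array([229.4, 168.2]), array([51.5, 31.7]), np.float64(35.5)] [ 0.7673 -0.0932]
s yellow 1865 [338.  223.3] [array([335.2, 221.2]), array([76.2, 30.3]), np.float64(33.3)] [ 0.4868 -0.0783]
s wood 16 [288.  135.5] [array([288. , 135.5]), array([15.,  0.]), np.float64(-90.0)] [ 0.7075 -0.2535]
s wood 476 [216.9 384. ] [array([214.5, 376.1]), array([61.4, 18.2]), np.float64(60.5)] [0.5122 0.322 ]
```

View pics/c1.png

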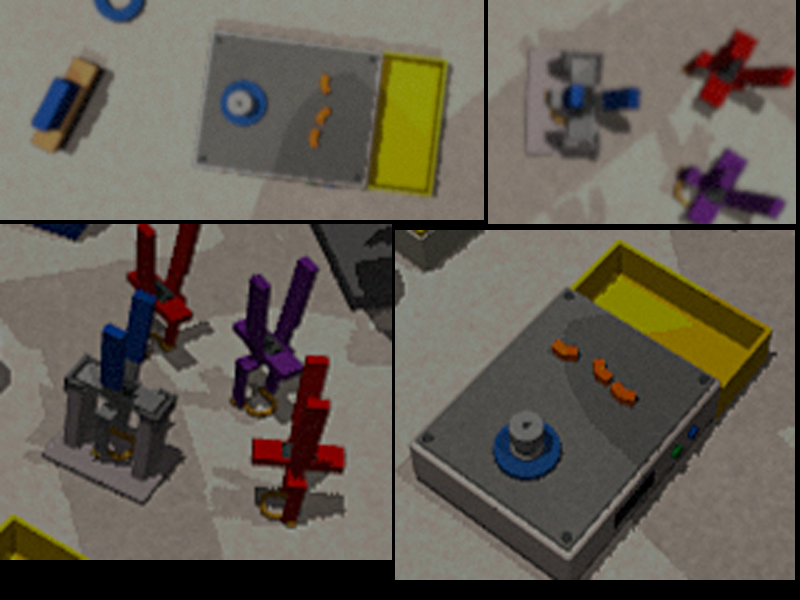

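The enlarged crop confirms the blue pliers in the stand, with the red and purple look-alikes beside them. Next I fit the poses of the machine, brush and pliers.

```bash
cat > fit.py <<'E'
from h import *
from scipy.optimize import least_squares, minimize
t=dict(np.load('f_t.npz',allow_pickle=True)); s=dict(np.load('f_s.npz',allow_pickle=True))
def W(p,L):
    c,sn=np.cos(p[2]),np.sin(p[2]); L=np.atleast_2d(L); return np.c_[p[0]+c*L[:,0]-sn*L[:,1],p[1]+sn*L[:,0]+c*L[:,1],L[:,2]]
if __name__=='__main__':
    C=[[80,50,60],[80,-150,60],[-80,-150,60],[-80,50,60],[0,0,68],[0,0,98]]
    C=np.array(C)/1e3
    T=[[206.8,205],[284,212.7],[276,275],[198.6,266.4],[220.5,236.6],[218.2,236.4]]
    S=[[231.8,276.8],[295,214],[354.2,250.8],[295,319.2],[276.8,279],[277.4,266.5]]
    def res(p,fs=((t,T),(s,S))): return np.ravel([px(f,q)-o for f,O in fs for q,o in zip(W(p,C),O)])
    for fs in ([(t,T)],[(s,S)],[(t,T),(s,S)]):
        r=least_squares(lambda p:res(p,fs),[.51,.09,-.1]); print('machine',r.x.round(4),np.abs(r.fun).max().round(2))
    m=r.x; print(r.fun.reshape(-1,2).round(1).tolist())
    # scraps
    for n,f,P in(('t',t,[[257.1,227.5],[255.3,242],[251.9,252.4]]),('s',s,[[292.4,236.8],[307.4,245.3],[315.8,254.3]])):
        for u in P:
            q=ray(f,*u,.068); d=q[:2]-m[:2]; c,sn=np.cos(m[2]),np.sin(m[2]); print('scrap',n,q.round(3)[:2],'machine frame',(d@[c,sn]).round(3),(d@[-sn,c]).round(3))
    # brush silhouette
    box=lambda a,b,z0,z1:np.array([[x,y,z] for x in(-a,a) for y in(-b,b) for z in(z0,z1)])
    grip=box(.03,.01,.042,.086); head=box(.056,.015,.026,.042); bri=box(.053,.013,.0,.026)
    def mask(f,p,bs):
        M=np.zeros((420*4,560*4),np.uint8)
        for b in bs:
            h=cv2.convexHull(np.array([(px(f,q)+.5)*4 for q in W(p,b)]).astype(np.int32)); cv2.fillConvexPoly(M,h,1)
        return cv2.resize(M.astype(np.float32),(560,420),interpolation=cv2.INTER_AREA)
    def obs(f,lo,hi,bx):
        o=cv2.inRange(cv2.cvtColor(f['color'],cv2.COLOR_RGB2HSV),lo,hi); k=np.zeros_like(o); k[bx[1]:bx[3],bx[0]:bx[2]]=1; return (o>0)*k.astype(np.float32)
    ob=[(t,obs(t,(98,90,30),(128,255,255),(115,205,175,265))),(s,obs(s,(98,90,30),(128,255,255),(190,340,245,415)))]
    cost=lambda p,oo:sum(np.abs(mask(f,p,[grip])-o).sum() for f,o in oo)
    for oo in (ob[:1],ob[1:],ob):
        best=min((minimize(cost,[.53,.305,y],args=(oo,),method='Nelder-Mead',options=dict(initial_simplex=np.array([.53,.305,y])+np.array([[0,0,0],[.02,0,0],[0,.02,0],[0,0,.3]]))) for y in(-.8,-.4)),key=lambda r:r.fun)
        print('brush',best.x.round(4),best.fun)
    for u in ([369,224.5],[389,224.5],[366,224.5],[385.5,224.5]):
        print('handle top',ray(t,*u,.167).round(4)[:2])
    for u in ([351.8,127.5],[361,115.5]): print('handle top s',ray(s,*u,.167).round(4)[:2])
E
python3 fit.py
```

```text
machine [ 0.5281  0.0933 -0.1353] 1.93
machine [ 0.526   0.0987 -0.1471] 3.3
machine [ 0.527   0.0963 -0.142 ] 4.25
[[-2.4, -1.6], [-0.5, 0.4], [-0.2, 1.7], [-2.8, 0.8], [-0.9, 0.9], [-0.4, 1.0], [-2.2, -2.7], [-1.8, -4.2], [2.5, -2.4], [0.3, 1.9], [1.3, -2.7], [0.3, 1.4]]
scrap t [0.55  0.003] machine frame 0.036 -0.089
scrap t [0.514 0.008] machine frame -0.0 -0.089
scrap t [0.488 0.017] machine frame -0.027 -0.084
scrap s [0.549 0.003] machine frame 0.035 -0.089
scrap s [0.513 0.006] machine frame -0.001 -0.091
scrap s [0.488 0.017] machine frame -0.027 -0.084
brush [ 0.5339  0.3057 -0.5846] 109.1875
brush [ 0.5324  0.3057 -0.5075] 69.5
brush [ 0.5329  0.3052 -0.5176] 181.25
handle top [ 0.5481 -0.2532]
handle top [ 0.5471 -0.2986]
handle top [ 0.5482 -0.2465]
handle top [ 0.5473 -0.2906]
handle top s [ 0.5453 -0.2442]
handle top s [ 0.5444 -0.2881]
```

Call:
servo_tool([
  [-1,0,0,0,0,0,-7.16],
  [-1,0,0,0,0,0,-7.16],
  [-1,0,0,0,0,0,-7.16],
  [-1,0,0,0,0,0,-7.16],
  [-1,0,0,0,0,0,-7.16],
  [-1,0,0,0,0,0,-7.16],
  [-1,0,0,0,0,0,-7.16],
  [-1,0,0,0,0,0,-7.16],
  [-1,0,0,0,0,0,-7.16],
  [-1,0,0,0,0,0,-7.16],
  [-1,0,0,0,0,0,-7.16],
  [-1,0,0,0,0,0,-7.16],
  [-1,0,0,0,0,0,-7.16],
  [-1,0,0,0,0,0,-7.16],
  [-1,0,0,0,0,0,-7.16],
  [-1,0,0,0,0,0,-7.16],
  [-1,0,0,0,0,0,-7.16],
  [-1,-11.8,-38.9,0,0,0,0],
  [-1,-11.8,-38.9,0,0,0,0],
  [-1,-11.8,-38.9,0,0,0,0],
], squeeze=40)

```text
t: 3.17
eef_pos: [0.3353, -0.4831, 0.2258]
ee_rot: [-3.141, 0.001, -0.55]
force: [2.0, 0.8, 0.8]
width: 0.0876
gripper_force: 0.0
```

Call:
servo_tool([
  [-1,-11.8,-38.9,0,0,0,0],
  [-1,-11.8,-38.9,0,0,0,0],
  [-1,-11.8,-38.9,0,0,0,0],
  [-1,-11.8,-38.9,0,0,0,0],
  [-1,-11.8,-38.9,0,0,0,0],
  [-1,-11.8,-38.9,0,0,0,0],
  [-1,-11.8,-38.9,0,0,0,0],
  [-1,-11.8,-38.9,0,0,0,0],
  [-1,-11.8,-38.9,0,0,0,0],
  [-1,-11.8,-38.9,0,0,0,0],
  [-1,-11.8,-38.9,0,0,0,0],
  [-1,-11.8,-38.9,0,0,0,0],
  [-1,-11.8,-38.9,0,0,0,0],
  [-1,-11.8,-38.9,0,0,0,0],
  [-1,-11.8,-38.9,0,0,0,0],
  [-1,-11.8,-38.9,0,0,0,0],
  [-1,-11.8,-38.9,0,0,0,0],
  [-1,-11.8,-38.9,0,0,0,0],
  [-1,-11.8,-38.9,0,0,0,0],
  [-1,-11.8,-38.9,0,0,0,0],
])

```text
t: 4.83
eef_pos: [0.5399, 0.305, 0.2268]
ee_rot: [-3.141, -0.0, -0.548]
force: [1.2, -0.8, -0.8]
width: 0.0874
gripper_force: 0.0
```

Call:
servo_tool([
  [-1,-6,3.6,20,0,0,0],
  [-1,0,0,35,0,0,0],
  [-1,0,0,35,0,0,0],
  [-1,0,0,35,0,0,0],
  [-1,0,0,30,0,0,0],
  [-1,0,0,15,0,0,0],
  [-1,0,0,8,0,0,0],
  [-1,0,0,0,0,0,0],
  [1,0,0,0,0,0,0],
  [1,0,0,0,0,0,0],
  [1,0,0,0,0,0,0],
  [1,0,0,0,0,0,0],
  [1,0,0,0,0,0,0],
  [1,0,0,0,0,0,0],
  [1,0,0,0,0,0,0],
  [1,0,0,0,0,0,0],
])

```text
t: 6.17
eef_pos: [0.5328, 0.3029, 0.0487]
ee_rot: [-3.141, -0.0, -0.548]
force: [-0.9, 0.3, -0.4]
width: 0.0401
gripper_force: 0.0
```

Call:
servo_tool([
  [1,0,0,0,0,0,0],
  [1,0,0,0,0,0,0],
  [1,0,0,0,0,0,0],
  [1,0,0,0,0,0,0],
  [1,0,0,0,0,0,0],
  [1,0,0,0,0,0,0],
  [1,0,0,0,0,0,0],
])

```text
t: 6.75
eef_pos: [0.5328, 0.3029, 0.0485]
ee_rot: [3.142, 0.0, -0.548]
force: [-0.4, 1.2, -0.3]
width: 0.0197
gripper_force: 39.9
```

Call:
servo_tool([
  [1,0,0,-20,0,0,0],
  [1,0,0,-35,0,0,0],
  [1,0,0,-40,0,0,0],
  [1,0,0,-30,0,0,-6],
  [1,0,0,-5,0,0,-6],
  [1,0,0,0,0,0,-6],
  [1,0,0,0,0,0,-5.5],
  [1,4.1,37.3,0,0,0,0],
  [1,4.1,37.3,0,0,0,0],
  [1,4.1,37.3,0,0,0,0],
  [1,4.1,37.3,0,0,0,0],
  [1,4.1,37.3,0,0,0,0],
  [1,4.1,37.3,0,0,0,0],
  [1,4.1,37.3,0,0,0,0],
  [1,0,0,0,0,0,0],
  [1,0,0,0,0,0,0],
  [1,0,0,0,0,0,0],
])

```text
t: 8.17
eef_pos: [0.5252, 0.0401, 0.1786]
ee_rot: [-3.141, -0.0, -0.139]
force: [-0.2, 0.1, -2.3]
width: 0.0197
gripper_force: 39.9
```

```bash
python3 - <<'E'
from h import *
t=arm.grab_frame('top'); s=arm.grab_frame('side'); print(arm.get_state()['eef_pos'],arm.get_state()['ee_rot'])
C=np.hstack([cv2.resize(f['color'][b[1]:b[3],b[0]:b[2]][...,::-1],(390,390),interpolation=cv2.INTER_CUBIC) for f,b in((t,(180,160,330,310)),(s,(215,160,385,330)))])
cv2.imwrite('pics/c2.png',C)
E
```

```text
[0.52531015 0.04109315 0.17851133] [-3.14147492e+00  1.96214798e-05 -1.37465969e-01]
```

View pics/c2.png

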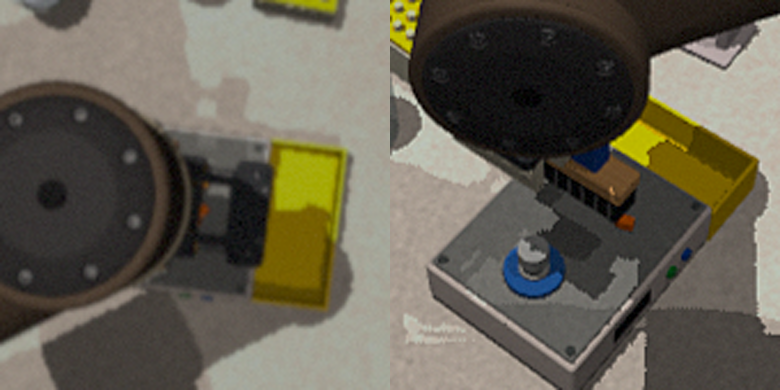

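Call:
servo_tool([
  [1,0,0,15,0,0,0],
  [1,0,0,20,0,0,0],
  [1,0,0,18,0,0,0],
  [1,0,0,10,0,0,0],
  [1,0,0,5.5,0,0,0],
  [1,0,0,0,0,0,0],
  [1,0,0,0,0,0,0],
])

```text
t: 8.85
eef_pos: [0.5257, 0.041, 0.1104]
ee_rot: [3.142, -0.0, -0.137]
force: [-0.5, -0.2, -0.5]
width: 0.0196
gripper_force: 40.0
```

Call:
servo_tool([
  [1,0,5,0,0,0,0],
  [1,0,8,0,0,0,0],
  [1,0,8,0,0,0,0],
  [1,0,8,0,0,0,0],
  [1,0,8,0,0,0,0],
  [1,0,8,0,0,0,0],
  [1,0,8,0,0,0,0],
  [1,0,8,0,0,0,0],
  [1,0,8,0,0,0,0],
  [1,0,8,0,0,0,0],
  [1,0,8,0,0,0,0],
  [1,0,8,0,0,0,0],
  [1,0,8,0,0,0,0],
  [1,0,8,0,0,0,0],
  [1,0,6,0,0,0,0],
  [1,0,0,0,0,0,0],
  [1,0,0,0,0,0,0],
  [1,0,0,-20,0,0,0],
  [1,0,-20,-30,0,0,0],
  [1,0,-30,-20,0,0,0],
])

```text
t: 10.52
eef_pos: [0.5164, -0.0247, 0.1819]
ee_rot: [3.141, -0.001, -0.14]
force: [2.1, 0.3, -0.7]
width: 0.02
gripper_force: 40.0
```

Call:
servo_tool([
  [1,-3.3,-36.3,0,0,0,0],
  [1,-3.3,-36.3,0,0,0,0],
  [1,-3.3,-36.3,0,0,0,0],
  [1,-3.3,-36.3,0,0,0,0],
  [1,-3.3,-36.3,0,0,0,0],
  [1,-3.3,-36.3,0,0,0,0],
  [1,-3.3,-36.3,0,0,0,0],
  [1,-3.3,-36.3,0,0,0,0],
  [1,-3.3,-36.3,0,0,0,6],
  [1,0,0,0,0,0,6],
  [1,0,0,0,0,0,6],
  [1,0,0,0,0,0,5.4],
  [1,0,0,0,0,0,0],
])

```text
t: 11.6
eef_pos: [0.5314, 0.3043, 0.1797]
ee_rot: [3.141, 0.0, -0.55]
force: [-1.0, -0.3, -1.3]
width: 0.0197
gripper_force: 40.0
```

```bash
python3 - <<'E'
from h import *
t=arm.grab_frame('top'); s=arm.grab_frame('side'); 
C=np.hstack([cv2.resize(f['color'][b[1]:b[3],b[0]:b[2]][...,::-1],(390,390),interpolation=cv2.INTER_CUBIC) for f,b in((t,(190,170,340,320)),(s,(230,170,390,330)))])
cv2.imwrite('pics/c3.png',C)
E
```

```text
(no output)
```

View pics/c3.png

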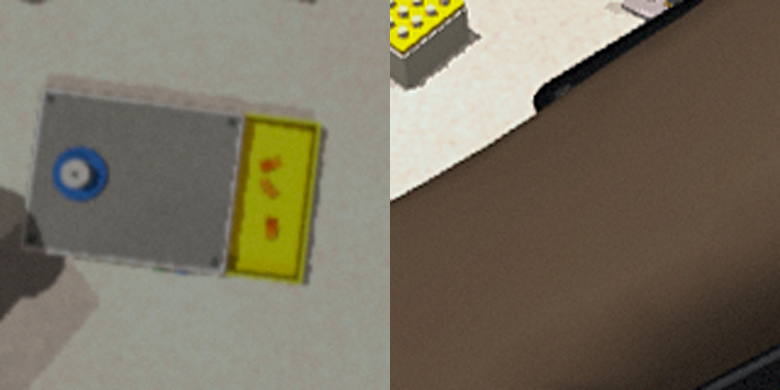

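All three scraps lie in the pan, at crop (270,163), (269,188) and (271,228), and the deck is clear. Next I stand the brush back on the bench.

Call:
servo_tool([
  [1,0,0,20,0,0,0],
  [1,0,0,35,0,0,0],
  [1,0,0,30,0,0,0],
  [1,0,0,20,0,0,0],
  [1,0,0,12,0,0,0],
  [1,0,0,7,0,0,0],
  [1,0,0,4,0,0,0],
  [1,0,0,3,0,0,0],
  [1,0,0,0,0,0,0],
  [1,0,0,0,0,0,0],
])

```text
t: 12.53
eef_pos: [0.5323, 0.304, 0.05]
ee_rot: [-3.14, -0.0, -0.546]
force: [-0.3, 0.3, -0.8]
width: 0.02
gripper_force: 40.0
```

Call:
servo_tool([
  [1,0,0,0.7,0,0,0],
  [1,0,0,0.7,0,0,0],
  [1,0,0,0,0,0,0],
  [1,0,0,0,0,0,0],
  [0,0,0,0,0,0,0],
  [0,0,0,0,0,0,0],
  [0,0,0,0,0,0,0],
  [0,0,0,0,0,0,0],
  [0,0,0,0,0,0,0],
  [0,0,0,0,0,0,0],
  [-1,0,0,0,0,0,0],
  [-1,0,0,0,0,0,0],
  [-1,0,0,0,0,0,0],
  [-1,0,0,0,0,0,0],
])

```text
t: 13.7
eef_pos: [0.5318, 0.3036, 0.0476]
ee_rot: [3.142, -0.0, -0.547]
force: [0.5, -0.2, 0.5]
width: 0.0652
gripper_force: 0.0
```

Call:
servo_tool([
  [-1,0,0,-5,0,0,0],
  [-1,0,0,-20,0,0,0],
  [-1,0,0,-35,0,0,0],
  [-1,0,0,-40,0,0,0],
  [-1,0,0,-40,0,0,0],
  [-1,0,0,-40,0,0,0],
])

```text
t: 14.2
eef_pos: [0.5316, 0.3032, 0.2301]
ee_rot: [-3.142, -0.0, -0.547]
force: [0.5, 1.6, -0.1]
width: 0.0873
gripper_force: 0.0
```

```bash
cat > pl.py <<'E'
from fit import *
def hb(th,a):
    out=[]
    for sg in(1,-1):
        b=[]
        for x in(-.009,.009):
            for dz in(-.031,.032):
                for e in(0,-th): b.append([x,sg*(.0255+e+a*dz),.135+dz])
        out.append(np.array(b))
    return out
def mask(f,p,bs):
    M=np.zeros((420*4,560*4),np.uint8)
    for b in bs:
        h=cv2.convexHull(np.array([(px(f,q)+.5)*4 for q in W(p,b)]).astype(np.int32)); cv2.fillConvexPoly(M,h,1)
    return cv2.resize(M.astype(np.float32),(560,420),interpolation=cv2.INTER_AREA)
def obs(f,bx):
    o=cv2.inRange(cv2.cvtColor(f['color'],cv2.COLOR_RGB2HSV),(98,90,25),(128,255,255)); k=np.zeros_like(o); k[bx[1]:bx[3],bx[0]:bx[2]]=1; return (o>0)*k.astype(np.float32)
ob=[(t,obs(t,(350,205,400,245))),(s,obs(s,(335,105,375,160)))]
print([o.sum() for _,o in ob])
def cost(v,oo): return sum(np.abs(mask(f,v[:3],hb(v[3],v[4]))-o).sum() for f,o in oo)
for oo in(ob[:1],ob[1:],ob):
    rs=[]
    for y0 in(-.15,0,.15):
        v=np.array([.546,-.268,y0,.012,.1]); sx=np.vstack([v,v+np.diag([.01,.01,.15,.004,.1])])
        rs.append(minimize(cost,v,args=(oo,),method='Nelder-Mead',options=dict(initial_simplex=sx)))
    b=min(rs,key=lambda r:r.fun); print(b.x.round(4),b.fun)
E
python3 pl.py
```

```text
[np.float32(139.0), np.float32(376.0)]
[ 0.5484 -0.2702 -0.0634  0.0093  0.0566] 51.375
[ 0.5464 -0.267  -0.0107  0.0063  0.0768] 51.0
[ 0.5469 -0.2688 -0.0104  0.0066  0.0939] 128.125
```

Call:
servo_tool([
  [-1,0,0,0,0,0,-6],
  [-1,0,0,0,0,0,-6],
  [-1,0,0,0,0,0,-6],
  [-1,0,0,0,0,0,-6],
  [-1,0,0,0,0,0,-6.2],
  [-1,1.8,38.1,0,0,0,0],
  [-1,1.8,38.1,0,0,0,0],
  [-1,1.8,38.1,0,0,0,0],
  [-1,1.8,38.1,0,0,0,0],
  [-1,1.8,38.1,0,0,0,0],
  [-1,1.8,38.1,0,0,0,0],
  [-1,1.8,38.1,0,0,0,0],
  [-1,1.8,38.1,0,0,0,0],
  [-1,1.8,38.1,0,0,0,0],
  [-1,1.8,38.1,0,0,0,0],
  [-1,1.8,38.1,0,0,0,0],
  [-1,1.8,38.1,0,0,0,0],
  [-1,1.8,38.1,0,0,0,0],
  [-1,1.8,38.1,0,0,0,0],
  [-1,1.8,38.1,0,0,0,0],
])

```text
t: 15.87
eef_pos: [0.5473, -0.2702, 0.2283]
ee_rot: [3.141, -0.001, -0.019]
force: [1.7, 0.8, -0.3]
width: 0.0876
gripper_force: 0.0
```

Call:
servo_tool([
  [-1,0,0,0,0,0,0],
  [-1,0,0,0,0,0,0],
])

```text
t: 16.03
eef_pos: [0.547, -0.2703, 0.2274]
ee_rot: [-3.142, 0.001, -0.023]
force: [-0.1, 1.2, -0.8]
width: 0.0875
gripper_force: 0.0
```

```bash
python3 - <<'E'
from h import *
t=arm.grab_frame('top'); s=arm.grab_frame('side'); st=arm.get_state(); print(st['eef_pos'],st['ee_rot'])
C=np.hstack([cv2.resize(f['color'][b[1]:b[3],b[0]:b[2]][...,::-1],(390,390),interpolation=cv2.INTER_CUBIC) for f,b in((t,(310,160,440,290)),(s,(300,50,430,180)))])
cv2.imwrite('pics/c4.png',C)
E
```

```text
[ 0.54741268 -0.26820772  0.22773099] [-3.14137286e+00  1.07545980e-04 -2.02303209e-02]
```

View pics/c4.png

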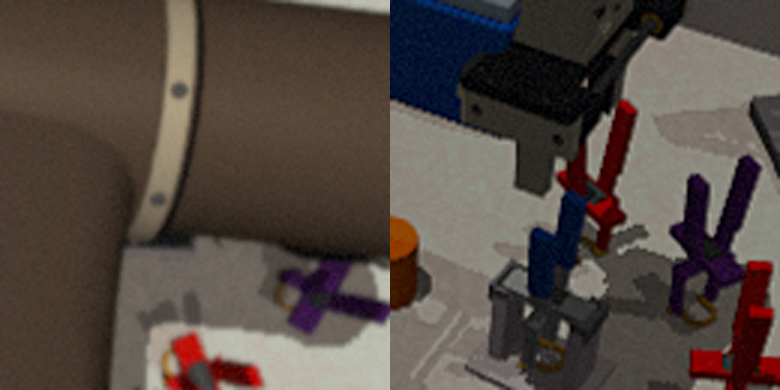

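Call:
servo_tool([
  [-1,0,0,20,0,0,0],
  [-1,0,0,25,0,0,0],
  [-1,0,0,25,0,0,0],
  [-1,0,0,20,0,0,0],
  [-1,0,0,12,0,0,0],
  [-1,0,0,6,0,0,0],
  [-1,0,0,3.5,0,0,0],
  [-1,0,0,0,0,0,0],
  [-1,0,0,0,0,0,0],
])

```text
t: 16.88
eef_pos: [0.5484, -0.2679, 0.1172]
ee_rot: [3.141, -0.001, -0.019]
force: [0.2, 1.2, 0.4]
width: 0.0877
gripper_force: 0.0
```

```bash
python3 - <<'E'
from h import *
s=arm.grab_frame('side'); st=arm.get_state(); print(st['eef_pos'],st['ee_rot'],st['force'])
save(s,'c5.png',(300,80,420,190),5)
E
```

```text
[ 0.54846831 -0.26813933  0.11736001] [ 3.14115281e+00 -1.77972868e-03 -1.88782884e-02] [-0.01530757 -0.54768794 -0.41225099]
```

View pics/c5.png

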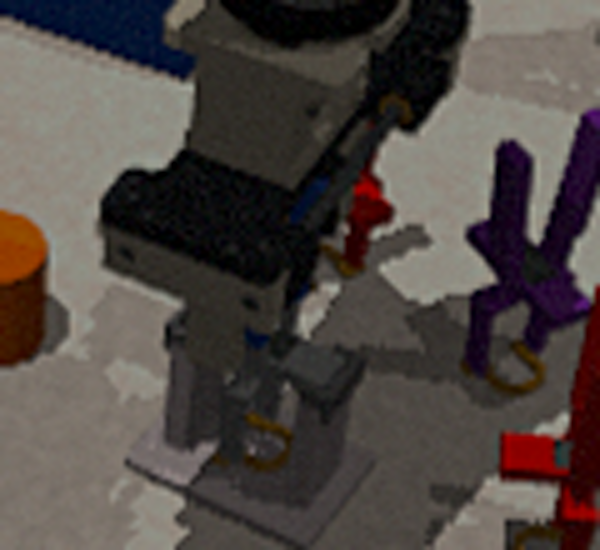

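Call:
servo_tool([
  [1,0,0,0,0,0,0],
  [1,0,0,0,0,0,0],
  [1,0,0,0,0,0,0],
  [1,0,0,0,0,0,0],
  [1,0,0,0,0,0,0],
  [1,0,0,0,0,0,0],
  [1,0,0,0,0,0,0],
  [1,0,0,0,0,0,0],
  [1,0,0,0,0,0,0],
  [1,0,0,0,0,0,0],
  [1,0,0,0,0,0,0],
  [1,0,0,0,0,0,0],
  [1,0,0,0,0,0,0],
  [1,0,0,0,0,0,0],
], squeeze=35)

```text
t: 18.1
eef_pos: [0.5483, -0.2696, 0.1181]
ee_rot: [3.139, -0.002, -0.019]
force: [-3.2, -3.5, 9.0]
width: 0.0393
gripper_force: 35.0
```

Call:
servo_tool([
  [1,0,0,0,0,0,0],
  [1,0,0,-3,0,0,0],
  [1,0,0,-5,0,0,0],
  [1,0,0,-8,0,0,0],
  [1,0,0,-12,0,0,0],
  [1,0,0,-20,0,0,0],
  [1,0,0,-25,0,0,0],
  [1,0,0,-27,0,0,0],
  [1,0,0,-20,0,0,0],
  [1,0,0,0,0,0,0],
  [1,0,0,0,0,0,0],
  [1,0,0,0,0,0,0],
])

```text
t: 19.1
eef_pos: [0.5472, -0.2678, 0.2355]
ee_rot: [-3.141, 0.001, -0.02]
force: [0.2, -0.6, -2.8]
width: 0.0388
gripper_force: 34.9
```

```bash
python3 - <<'E'
from h import *
s=arm.grab_frame('side'); t=arm.grab_frame('top'); st=arm.get_state(); print(st['eef_pos'],st['ee_rot'],st['force'],st['width'])
np.savez('g_s',**s);np.savez('g_t',**t)
C=np.hstack([cv2.resize(f['color'][b[1]:b[3],b[0]:b[2]][...,::-1],(390,390),interpolation=cv2.INTER_CUBIC) for f,b in((t,(330,180,430,280)),(s,(310,70,410,170)))])
cv2.imwrite('pics/c6.png',C)
for n,f in(('t',t),('s',s)):
  for q in('ring_mid','handles','pliers'):
    for d in arm.recognise(q,f)[:4]: P=w(f,d['at']); print(n,q,round(d['conf'],2),P.round(4),px(f,P).round(1))
E
```

```text
[ 0.54694641 -0.26794396  0.23483353] [-3.14081572e+00  2.23519595e-03 -1.96198507e-02] [-0.05089692 -0.16101125 -2.11306947] 0.03910359470198648
t ring_mid 0.96 [ 0.4607 -0.3861  0.0754] [414.9 260.1]
t ring_mid 0.87 [ 0.4017 -0.2875  0.0758] [376.2 285.1]
t ring_mid 0.55 [0.7676 0.0174 0.1155] [248.7 136.4]
t handles 0.95 [ 0.4012 -0.2906  0.0698] [376.9 285. ]
t handles 0.61 [ 0.461  -0.3818  0.0725] [412.7 259.9]
t pliers 0.76 [ 0.4054 -0.2896  0.0652] [375.9 283.1]
t pliers 0.44 [0.659  0.2462 0.0131] [164.8 188.6]
s ring_mid 0.88 [ 0.5641 -0.4109  0.0822] [371.6 109.8]
s ring_mid 0.83 [ 0.5457 -0.2549  0.1949] [355.  114.5]
s ring_mid 0.65 [ 0.4605 -0.3787  0.0705] [405.8 136. ]
s ring_mid 0.59 [ 0.3994 -0.2733  0.0707] [413.8 174.5]
s handles 0.86 [ 0.462  -0.3751  0.0742] [404.9 135.6]
s handles 0.83 [ 0.5578 -0.4189  0.082 ] [375.3 108.8]
s handles 0.82 [ 0.5387 -0.2588  0.1974] [359.  113.6]
s handles 0.68 [ 0.3966 -0.2793  0.071 ] [416.  173.1]
s pliers 0.97 [ 0.3923 -0.2748  0.0717] [417.2 175. ]
s pliers 0.91 [ 0.4634 -0.3805  0.0723] [405.1 134.5]
s pliers 0.77 [ 0.5417 -0.2582  0.1982] [357.6 112.9]
s pliers 0.67 [ 0.5604 -0.4153  0.078 ] [373.5 110.6]
```

View pics/c6.png

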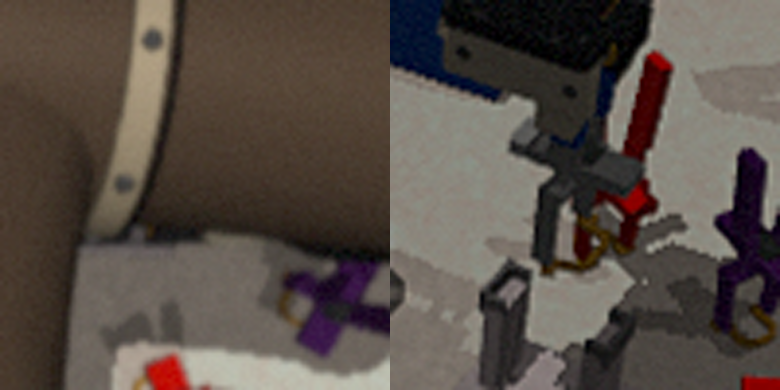

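Call:
servo_tool([
  [1,-1,-15,0,0,0,0],
  [1,-2.5,-35,0,0,0,0],
  [1,-2.5,-35,0,0,0,0],
  [1,-2.5,-35,0,0,0,0],
  [1,-2.5,-35,0,0,0,0],
  [1,-2.5,-35,0,0,0,0],
  [1,-2.5,-35,0,0,0,0],
  [1,-2.5,-35,0,0,0,0],
  [1,-2.5,-35,0,0,0,0],
  [1,-2.5,-35,0,0,0,0],
  [1,-2.5,-25,0,0,0,0],
  [1,-1,-8,0,0,0,0],
  [1,0,0,0,0,0,0],
  [1,0,0,0,0,0,0],
  [1,0,0,0,0,0,0],
  [1,0,0,0,0,0,0],
])

```text
t: 20.83
eef_pos: [0.5278, 0.0942, 0.2361]
ee_rot: [3.141, 0.0, -0.021]
force: [0.1, 0.5, -1.6]
width: 0.039
gripper_force: 34.9
```

```bash
python3 - <<'E'
from h import *
s=arm.grab_frame('side'); t=arm.grab_frame('top'); st=arm.get_state(); print(st['eef_pos'],st['ee_rot'],st['force'],st['width'])
np.savez('g_s',**s);np.savez('g_t',**t)
C=np.hstack([cv2.resize(f['color'][b[1]:b[3],b[0]:b[2]][...,::-1],(400,400),interpolation=cv2.INTER_CUBIC) for f,b in((t,(180,190,260,270)),(s,(240,210,320,290)))])
cv2.imwrite('pics/c7.png',C)
print(px(s,[.527,.0955,.098]),px(s,[*st['eef_pos'][:2],st['eef_pos'][2]-.1]))
E
```

```text
[0.52783367 0.09418416 0.23617109] [ 3.14155097e+00  4.58065618e-05 -2.09577059e-02] [-0.67420998  0.34747045 -2.2557886 ] 0.03901484972637031
[277.95798915 267.62428572] [277.45664366 255.60862171]
```

View pics/c7.png

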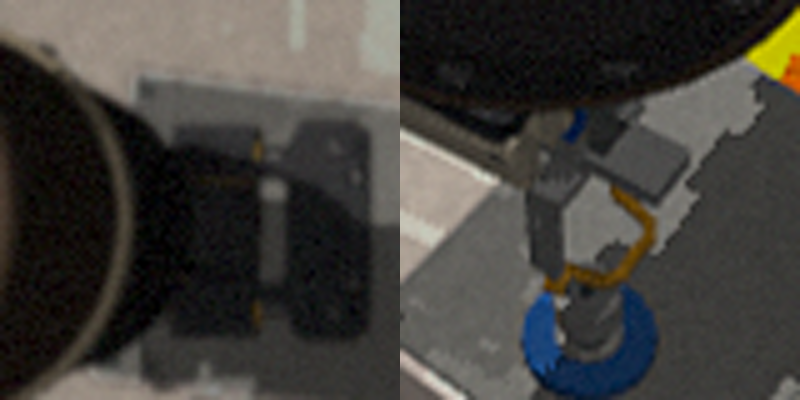

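```bash
cat > ax.py <<'E'
from h import *
from scipy.optimize import minimize
K=8
def fill(M,f,P,v,bx):
    Q=(((np.array([px(f,p) for p in P])+.5-np.array(bx[:2]))*K)*16).round().astype(np.int32); cv2.fillPoly(M,[Q],v,shift=4)
def hullfill(M,f,P,v,bx):
    Q=(((np.array([px(f,p) for p in P])+.5-np.array(bx[:2]))*K)*16).round().astype(np.int32); cv2.fillConvexPoly(M,cv2.convexHull(Q),v,shift=4)
A=np.linspace(0,2*np.pi,60)
circ=lambda x,y,r,z:np.c_[x+r*np.cos(A),y+r*np.sin(A),np.full(60,z)]
def down(M): return cv2.resize(M.astype(np.float32),None,fx=1/K,fy=1/K,interpolation=cv2.INTER_AREA)
def new(bx): return np.zeros(((bx[3]-bx[1])*K,(bx[2]-bx[0])*K),np.uint8)
def hub(f,v,bx):
    M=new(bx); x,y=v[:2]
    hullfill(M,f,np.r_[circ(x,y,.026,.060),circ(x,y,.026,.068)],1,bx)
    for r,a,b in((.013,.068,.072),(.0085,.072,.082),(.013,.082,.098)): hullfill(M,f,np.r_[circ(x,y,r,a),circ(x,y,r,b)],0,bx)
    return down(M)
def ring(f,v,z,bx):
    x,y,r,hw,a0,a1=v; M=new(bx); t=np.linspace(a0,a1,40)
    c=lambda rr,zz:np.c_[x+rr*np.cos(t),y+rr*np.sin(t),np.full(40,zz)]
    for i in range(39):
        P=np.r_[[c(rr,zz)[j] for rr in(r-hw,r+hw) for zz in(z-.002,z+.002) for j in(i,i+1)]]; hullfill(M,f,P,1,bx)
    return down(M)
def nm(fun,v,d):
    v=np.array(v,float); r=minimize(fun,v,method='Nelder-Mead',options=dict(initial_simplex=np.vstack([v,v+np.diag(d)]),xatol=5e-5,fatol=.1,maxiter=600)); return r.x,r.fun
def blue(f,bx):
    c=f['color'][bx[1]:bx[3],bx[0]:bx[2]].astype(float); s=c[...,2]-.5*(c[...,0]+c[...,1]); return np.clip(s/max(np.percentile(s,95),1),0,1)
def brass(f,bx):
    c=cv2.GaussianBlur(f['color'],(3,3),.5)[bx[1]:bx[3],bx[0]:bx[2]].astype(float); s=c[...,0]-c[...,2]; return s
E
cat > m1.py <<'E'
from ax import *
for n,bx in(('f_t',(200,218,242,256)),('f_s',(255,255,300,305)),('g_s',(255,255,300,305))):
    f=dict(np.load(n+'.npz',allow_pickle=True)); 
    c=cv2.cvtColor(f['color'][bx[1]:bx[3],bx[0]:bx[2]],cv2.COLOR_RGB2HSV); o=(cv2.inRange(c,(100,110,30),(125,255,255))>0).astype(float)
    wgt=np.ones_like(o)
    if n=='g_s': wgt[:12]=0; o[:12]=0
    v,e=nm(lambda v:(np.abs(hub(f,v,bx)-o)*wgt).sum(),[.527,.095],[.004,.004]); print(n,'axle',v.round(4),e.round(1),o.sum())
f=dict(np.load('g_s.npz',allow_pickle=True)); bx=(255,235,305,285)
s=brass(f,bx); o=np.clip(s/60,0,1)*(s>25); o[:12,:]*=1
print((s>30).sum(), np.percentile(s,[50,90,97,99.5]))
np.set_printoptions(linewidth=250); print((np.clip(s[8:36,:]/10,0,9)).astype(int).tolist().__str__().replace(', ','').replace('][','\n'))
E
python3 m1.py
```

```text
f_t axle [0.5298 0.0953] 41.3 210.0
f_s axle [0.5294 0.0954] 55.0 302.0
g_s axle [0.5289 0.0957] 45.5 308.0
113 [ 4.    12.    54.03  82.505]
[[11111111111100000000000000000000000000000000000000
11111111111000000000000000000000000000000000000000
11111111111000000000000000000000000000000000000000
22111001111000000000000000000000000000000000000000
22211000111000000000000000133100000000000000000000
22100000000000000000000000147521000000000000000000
21100000000000000000000000037974100000000000000000
10000000000000000000000000013588510000000000000000
00000000000000000000000000001268841000000000000000
00000000000000000000000000000025784110000000000000
00000000000000000000000000000001477520000000000000
00000000000000000000000000000000158620000000000000
00000000000000000000000000000000038620000000000000
00000000000000000000000000000000038620000000000000
00000000000000000000000000000000258620000000000000
00000000000000000000000000000001577520000000000000
00000000000000000000000000000015875210000000000000
00000000000000000000000000000048852000000000000000
00000000000000000010000000000268620000000000000000
00000000000000000022000000001587300000000000000000
00000000000000000166421000014885100000000000000000
00000000000000000287766432358972000000000000000000
00000000000001412684676566777640000000000000000000
00000000000002856750234566664100000000000000000000
00000000000012677610001233320000000000000000000000
00000000000000014500000000000000000000000000000000
00000000001000001200000000000000000000000000000000
00000000000000000000000000000000000000000000000000]]
```

```bash
cat > m2.py <<'E'
from ax import *
import sys
f=dict(np.load(sys.argv[1],allow_pickle=True)); bx=tuple(map(int,sys.argv[2].split(','))); g=list(map(float,sys.argv[3].split(',')))
s=brass(f,bx); s[:, :13]=0; o=np.clip(s/75,0,1)*(s>20)
for z in (g[2]-.002,g[2],g[2]+.002):
    best=min((nm(lambda v:np.abs(ring(f,v,z,bx)-o).sum(),[g[0]+dx,g[1],.0175,.0025,1.0,5.2],[.004,.004,.002,.001,.4,-.4]) for dx in(-.006,0,.006)),key=lambda r:r[1])
    print(z.__round__(4),best[0].round(4),best[1].round(1),o.sum().round(1))
    if z==g[2]:
        m=ring(f,best[0],z,bx); cv2.imwrite('pics/ov.png',np.hstack([cv2.resize((a*255).clip(0,255).astype(np.uint8),None,fx=6,fy=6) for a in(o,m,np.abs(o-m))]))
E
python3 m2.py g_s.npz 255,235,305,285 .528,.0942,.1364
```

```text
0.1344 [5.2560e-01 9.3300e-02 1.8300e-02 1.4000e-03 1.4699e+00 4.9272e+00] 40.8 99.1
0.1364 [5.2490e-01 9.4300e-02 1.8300e-02 1.6000e-03 1.4660e+00 4.9026e+00] 41.1 99.1
0.1384 [5.2480e-01 9.5500e-02 1.8400e-02 1.5000e-03 1.4989e+00 4.8840e+00] 40.7 99.1
```

Call:
servo_tool([
  [1,2,-0.5,8,0,0,0],
  [1,2,-0.5,8,0,0,0],
  [1,0,-0.2,6,0,0,0],
  [1,0,0,4,0,0,0],
  [1,0,0,2,0,0,0],
  [1,0,0,0,0,0,0],
  [1,0,0,0,0,0,0],
  [1,0,0,0,0,0,0],
])

```text
t: 21.6
eef_pos: [0.532, 0.0964, 0.2085]
ee_rot: [-3.141, -0.001, -0.019]
force: [-0.3, 0.8, -1.4]
width: 0.0388
gripper_force: 34.9
```

```bash
python3 - <<'E'
from h import *
F=[];P=[]
for i in range(5): F.append(arm.grab_frame('side')); st=arm.get_state(); P.append(np.r_[st['eef_pos'],st['ee_rot']])
print(np.array(P).round(4)); s=dict(F[-1]); s['color']=np.mean([f['color'] for f in F],0).round().astype(np.uint8); np.savez('g2',**s)
save(s,'c8.png',(240,225,320,295),8)
E
python3 m2.py g2.npz 255,235,305,295 .5292,.0955,.108; sed -i "s/('f_s',(255/('g2',(255,255,300,305)),('f_s',(255/" m1.py; sed -i "s/n=='g_s'/n[0]=='g'/;s/wgt\[:12\]=0; o\[:12\]=0/wgt[:20]=0; o[:20]=0/" m1.py; python3 m1.py | grep axle
```

```text
[[ 5.3200e-01  9.6400e-02  2.0850e-01 -3.1413e+00 -6.0000e-04 -1.9400e-02]
 [ 5.3200e-01  9.6400e-02  2.0850e-01 -3.1413e+00 -6.0000e-04 -1.9400e-02]
 [ 5.3200e-01  9.6400e-02  2.0850e-01 -3.1413e+00 -6.0000e-04 -1.9500e-02]
 [ 5.3190e-01  9.6400e-02  2.0850e-01 -3.1413e+00 -5.0000e-04 -1.9400e-02]
 [ 5.3190e-01  9.6400e-02  2.0840e-01 -3.1413e+00 -4.0000e-04 -1.9500e-02]]
0.106 [5.2950e-01 9.5100e-02 1.7900e-02 1.6000e-03 1.4149e+00 4.9059e+00] 40.0 88.5
0.108 [5.2880e-01 9.6300e-02 1.7900e-02 1.5000e-03 1.4129e+00 4.9130e+00] 40.0 88.5
0.11 [5.2820e-01 9.7400e-02 1.7800e-02 1.5000e-03 1.4195e+00 4.8781e+00] 39.7 88.5
f_t axle [0.5298 0.0953] 41.3 210.0
g2 axle [0.5291 0.0954] 36.7 235.0
f_s axle [0.5294 0.0954] 55.0 302.0
g_s axle [0.5291 0.0955] 25.5 247.0
```

View pics/c8.png

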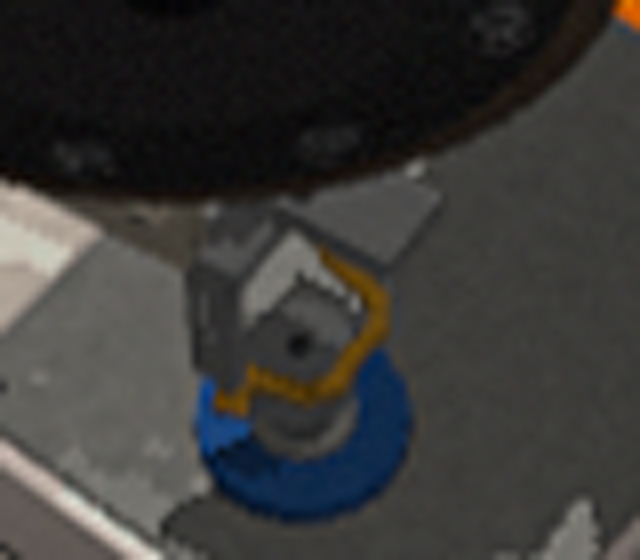

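Call:
servo_tool([
  [1,0.7,1,0,0,0,0],
  [1,0,0,3,0,0,0],
  [1,0,0,3,0,0,0],
  [1,0,0,2,0,0,0],
  [1,0,0,2,0,0,0],
  [1,0,0,1,0,0,0],
  [1,0,0,0,0,0,0],
  [1,0,0,0,0,0,0],
])

```text
t: 22.52
eef_pos: [0.5324, 0.0952, 0.197]
ee_rot: [3.141, 0.0, -0.02]
force: [0.3, 0.4, -2.0]
width: 0.0392
gripper_force: 34.9
```

```bash
cat > m3.py <<'E'
from h import *
import sys
F=[]
for i in range(3): F.append(arm.grab_frame('side'))
st=arm.get_state(); print(st['t'],st['eef_pos'].round(4),st['ee_rot'].round(4),st['force'].round(2),st['moment'].round(3))
s=dict(F[-1]); s['color']=np.mean([f['color'] for f in F],0).round().astype(np.uint8); np.savez(sys.argv[1],**s)
E
python3 m3.py g3;  python3 m2.py g3.npz 255,240,305,300 .5292,.0955,.0985
```

```text
22.6667 [0.5324 0.0952 0.1972] [ 3.1415e+00  2.0000e-04 -1.9500e-02] [-0.55  0.3  -1.3 ] [-0.204  0.406 -0.008]
0.0965 [5.2890e-01 9.5300e-02 1.7800e-02 1.6000e-03 1.3927e+00 4.8570e+00] 39.8 89.7
0.0985 [5.2840e-01 9.6300e-02 1.7900e-02 1.7000e-03 1.4052e+00 4.8424e+00] 40.0 89.7
0.1005 [5.2760e-01 9.7300e-02 1.7800e-02 1.6000e-03 1.3917e+00 4.9113e+00] 39.7 89.7
```

Call:
servo_tool([
  [1,0.5,0.2,1,0,0,0],
  [1,0,0,2,0,0,0],
  [1,0,0,2,0,0,0],
  [1,0,0,2,0,0,0],
  [1,0,0,2,0,0,0],
  [1,0,0,1,0,0,0],
  [1,0,0,0,0,0,0],
  [1,0,0,0,0,0,0],
])

```text
t: 23.33
eef_pos: [0.5328, 0.095, 0.1869]
ee_rot: [3.141, 0.001, -0.02]
force: [-1.2, -0.7, -3.0]
width: 0.0391
gripper_force: 34.9
```

```bash
python3 m3.py g4;  python3 m2.py g4.npz 255,240,305,305 .5292,.0955,.0875
```

```text
23.4833 [0.5328 0.095  0.187 ] [ 3.1414e+00  4.0000e-04 -1.9600e-02] [-1.25 -0.28 -2.36] [-0.198  0.967 -0.002]
0.0855 [5.3080e-01 9.4100e-02 1.8800e-02 1.8000e-03 1.5183e+00 4.3783e+00] 42.1 83.1
0.0875 [5.2930e-01 9.5300e-02 1.8300e-02 1.8000e-03 1.4682e+00 4.5518e+00] 41.6 83.1
0.0895 [5.2860e-01 9.6400e-02 1.8200e-02 1.7000e-03 1.4865e+00 4.5471e+00] 41.9 83.1
```

Call:
servo_tool([
  [1,-0.7,0,0,0,0,0],
  [1,0,0,0,0,0,0],
  [1,0,0,0,0,0,0],
])

```text
t: 23.73
eef_pos: [0.5325, 0.0951, 0.1874]
ee_rot: [-3.141, -0.001, -0.019]
force: [-1.3, -0.4, -2.1]
width: 0.0392
gripper_force: 34.9
```

```bash
python3 m3.py g5
```

```text
23.8833 [0.5325 0.0951 0.1873] [-3.1415e+00 -4.0000e-04 -1.9500e-02] [-1.1  -0.86 -2.19] [-0.226  0.546  0.011]
```

Call:
servo_tool([
  [1,-0.7,0,0,0,0,0],
  [1,0,0,0,0,0,0],
  [1,0,0,0,0,0,0],
])

```text
t: 24.13
eef_pos: [0.5319, 0.0953, 0.1874]
ee_rot: [-3.141, -0.001, -0.019]
force: [-0.2, 0.8, -2.3]
width: 0.0394
gripper_force: 34.9
```

```bash
python3 m3.py g6
```

```text
24.2833 [0.5317 0.0952 0.1873] [-3.1414e+00 -4.0000e-04 -1.9500e-02] [-0.13  0.28 -1.34] [-0.111  0.061 -0.054]
```

Call:
servo_tool([
  [1,-1.2,0,0,0,0,0],
  [1,0,0,0,0,0,0],
  [1,0,0,0,0,0,0],
])

```text
t: 24.53
eef_pos: [0.5303, 0.0951, 0.1872]
ee_rot: [-3.142, -0.0, -0.02]
force: [0.3, 1.3, -1.3]
width: 0.0394
gripper_force: 34.9
```

```bash
python3 m3.py g7;python3 m2.py g7.npz 255,240,305,305 .5292,.0955,.0877
```

```text
24.6833 [0.5304 0.0951 0.1872] [-3.1416 -0.     -0.0195] [-0.39 -0.15 -1.72] [-0.083  0.116 -0.015]
0.0857 [5.2780e-01 9.4800e-02 1.8100e-02 1.5000e-03 1.4544e+00 4.6554e+00] 42.7 84.4
0.0877 [5.2740e-01 9.5800e-02 1.8100e-02 1.4000e-03 1.4689e+00 4.6571e+00] 42.5 84.4
0.0897 [5.2690e-01 9.6900e-02 1.8200e-02 1.4000e-03 1.4898e+00 4.7313e+00] 43.2 84.4
```

Call:
servo_tool([
  [1,-1.1,0,0,0,0,0],
  [1,0,0,0,0,0,0],
  [1,0,0,0,0,0,0],
])

```text
t: 24.93
eef_pos: [0.5292, 0.0951, 0.1871]
ee_rot: [3.142, 0.0, -0.02]
force: [0.8, 0.4, -1.6]
width: 0.0389
gripper_force: 34.9
```

```bash
python3 m3.py g8;python3 m2.py g8.npz 255,240,305,305 .5292,.0955,.0877
```

```text
25.0833 [0.5293 0.0951 0.1872] [ 3.1416 -0.     -0.0195] [-0.17 -0.44 -2.  ] [-0.082  0.088 -0.019]
0.0857 [5.2650e-01 9.4800e-02 1.8000e-02 1.4000e-03 1.4352e+00 4.7472e+00] 42.0 83.4
0.0877 [5.2630e-01 9.5600e-02 1.8200e-02 1.5000e-03 1.4762e+00 4.7401e+00] 41.3 83.4
0.0897 [5.2510e-01 9.6600e-02 1.7800e-02 1.3000e-03 1.4438e+00 4.7631e+00] 41.4 83.4
```

Call:
servo_tool([
  [1,0,1.7,0,0,0,0],
  [1,0,0,0,0,0,0],
  [1,0,0,0,0,0,0],
  [1,0,0,0,0,0,0],
])

```text
t: 25.42
eef_pos: [0.5293, 0.0934, 0.1872]
ee_rot: [-3.142, -0.0, -0.02]
force: [-0.8, 0.4, -2.0]
width: 0.0392
gripper_force: 34.9
```

```bash
python3 m3.py g9
```

```text
25.5667 [0.5293 0.0934 0.1872] [-3.1416  0.     -0.0195] [ 0.3   0.58 -1.11] [ 0.071  0.08  -0.008]
```

Call:
servo_tool([
  [1,0,-1.7,0,0,0,0],
  [1,0,-1.7,0,0,0,0],
  [1,0,0,0,0,0,0],
  [1,0,0,0,0,0,0],
  [1,0,0,0,0,0,0],
])

```text
t: 25.98
eef_pos: [0.5293, 0.0968, 0.1871]
ee_rot: [3.141, 0.0, -0.019]
force: [-0.3, 0.1, -1.8]
width: 0.0394
gripper_force: 34.9
```

```bash
python3 m3.py g10
```

```text
26.1333 [0.5293 0.0968 0.1871] [ 3.1415e+00  1.0000e-04 -1.9600e-02] [ 0.19 -0.38 -1.59] [-0.037  0.114  0.02 ]
```

Call:
servo_tool([
  [1,0,1.7,0,0,0,0],
  [1,-1.5,0,0,0,0,0],
  [1,0,0,0,0,0,0],
  [1,0,0,0,0,0,0],
  [1,0,0,0,0,0,0],
])

```text
t: 26.55
eef_pos: [0.5278, 0.0951, 0.1872]
ee_rot: [-3.142, -0.0, -0.02]
force: [0.7, 0.1, -2.0]
width: 0.0393
gripper_force: 34.9
```

```bash
python3 m3.py g11
```

```text
26.7 [0.5278 0.0952 0.1872] [-3.1416 -0.     -0.0195] [-0.22 -0.45 -2.07] [-0.046  0.103  0.016]
```

Call:
servo_tool([
  [1,1,0,0,0,0,0],
  [1,1,-0.2,1,0,0,0],
  [1,0,0,2,0,0,0],
  [1,0,0,2,0,0,0],
  [1,0,0,2,0,0,0],
  [1,0,0,2,0,0,0],
  [1,0,0,1.4,0,0,0],
  [1,0,0,0,0,0,0],
  [1,0,0,0,0,0,0],
  [1,0,0,0,0,0,0],
])

```text
t: 27.53
eef_pos: [0.5298, 0.0953, 0.1768]
ee_rot: [3.142, -0.0, -0.019]
force: [-0.8, -0.4, -1.4]
width: 0.0388
gripper_force: 34.9
```

```bash
python3 m3.py g12;python3 m2.py g12.npz 255,240,305,305 .5292,.0955,.077; python3 - <<'E'
from h import *
t=arm.grab_frame('top')
hsv=cv2.cvtColor(t['color'],cv2.COLOR_RGB2HSV)
for nm,lo,hi,b in(('orange in pan',(3,150,70),(17,255,255),(280,205,320,285)),('brush blue',(100,110,40),(125,255,255),(115,205,175,265))):
    m=cv2.inRange(hsv,lo,hi)[b[1]:b[3],b[0]:b[2]]; k,l,st,ce=cv2.connectedComponentsWithStats(m)
    print(nm,[(int(st[i,4]),(ce[i]+b[:2]).round(1).tolist()) for i in range(1,k) if st[i,4]>5])
for q in('brush_grip','bottle','jar','beaker','spare_pulley','tip_box'):
    print(q,[(round(d['conf'],2),w(t,d['at']).round(3).tolist()) for d in arm.recognise(q,t)[:1]])
E
```

```text
27.6833 [0.5298 0.0954 0.1769] [-3.1415e+00 -2.0000e-04 -1.9600e-02] [ 0.49  0.15 -1.46] [-0.11   0.197  0.016]
0.075 [5.2730e-01 9.4600e-02 1.8000e-02 1.5000e-03 1.4333e+00 4.4863e+00] 37.6 77.6
0.077 [5.2670e-01 9.5800e-02 1.8000e-02 1.4000e-03 1.4684e+00 4.4876e+00] 37.7 77.6
0.079 [5.2620e-01 9.6600e-02 1.8000e-02 1.4000e-03 1.4710e+00 4.4777e+00] 37.5 77.6
orange in pan [(9, [292.3, 233.1]), (13, [294.0, 256.3])]
brush blue []
brush_grip []
bottle [(0.8, [0.757, 0.008, 0.105])]
jar [(0.78, [0.698, -0.279, 0.059])]
beaker [(0.81, [0.753, 0.175, 0.047])]
spare_pulley [(0.51, [0.671, 0.24, 0.012])]
tip_box [(0.7, [0.767, -0.102, 0.056])]
```

```bash
python3 - <<'E'
from h import *
for i in range(4):
    s=arm.grab_frame('side'); st=arm.get_state(); print(st['force'].round(2),st['moment'].round(3),st['width'].round(4))
a=dict(np.load('f_s.npz',allow_pickle=True))
for f in(a,s):
    m=cv2.inRange(cv2.cvtColor(f['color'],cv2.COLOR_RGB2HSV),(98,90,30),(128,255,255))[335:415,190:250]; print('brush',cv2.moments(m,True)['m00'],np.argwhere(m).mean(0) if m.any() else '')
E
```

```text
Traceback (most recent call last):
AttributeError: 'float' object has no attribute 'round'
```

```bash
python3 - <<'E'
from h import *
for i in range(4):
    s=arm.grab_frame('side'); st=arm.get_state(); print(st['force'].round(2),st['moment'].round(3),st['width'])
a=dict(np.load('f_s.npz',allow_pickle=True))
for f in(a,s):
    m=cv2.inRange(cv2.cvtColor(f['color'],cv2.COLOR_RGB2HSV),(98,90,30),(128,255,255))[335:415,190:250]; print('brush',cv2.moments(m,True)['m00'],np.argwhere(m).mean(0) if m.any() else '')
for q in('brush_grip','brush'): print([(round(d['conf'],2),w(s,d['at']).round(3).tolist()) for d in arm.recognise(q,s)[:2]])
E
```

```text
[-0.02 -0.63 -2.12] [-0.096  0.168  0.011] 0.03887639281245291
[-0.01 -0.55 -1.38] [-0.122  0.119  0.033] 0.038956382061751074
[ 0.79 -0.19 -1.77] [-0.157  0.148 -0.001] 0.03933668064951016
[ 0.4   0.21 -1.41] [-0.061  0.152 -0.027] 0.0392438247517212
brush 534.0 [34.14419476 22.56554307]
brush 519.0 [34.46435453 23.23699422]
[(0.78, [0.519, 0.317, 0.044]), (0.32, [0.477, 0.076, 0.057])]
[(0.77, [0.509, 0.314, 0.048])]
```

```bash
python3 -c "
from station import arm
print(arm.job_done())"
```

```text
the job is handed in; nothing more can be done
None
```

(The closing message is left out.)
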